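Hold the big clip open over the recipe card

ROBOT

A 6-joint arm with a two-finger parallel gripper is mounted at the origin on the work surface. World frame = base frame: x ahead of the robot, y to its left, z up, the work surface at z = 0. Lengths are in m, angles in rad, forces in N, time in s.
With the tool pointing down it reaches from about 0.4 to 0.825 m from the base axis. Payload 7 kg.
Tool frame: the origin (TCP) lies midway between the tips of the shut fingers; the grasp point (between the pads) lies 19 mm behind it; z points along the fingers, y is the line along which they close (so a half turn about z gives the same grasp; the last joint's range is limited). The gripper opens to 88 mm and grips with 3 to 60 N. Pads are 19 mm wide; open, the fingers measure 130 mm over their backs; the gripper's body (78 mm by 193 mm) begins 47 mm behind the grasp point.
Start: joints at [-0.963, 0.359, 0.012, 0, -1.224, -0.288], TCP at [0.212, -0.641, 0.227] pointing down, gripper open.
Joint ranges: [-3.07, 3.07], [-1.43, 2.12], [-1.02, 1.25], [-3.03, 1.67], [-3.05, -0], [-3.03, 3.03]. Speed limits (rad/s): [2.39, 2.39, 3.01, 3.14, 3.14, 3.14].

INTERFACE

Orientations are given as a unit quaternion [w, x, y, z].
In Python, from bench import ctrl gives the robot as it stands. The module is installed in compiled form; this text tells all that it offers.
- The arm moves only by the tool move_arm, never from a script. Its argument "steps" is a list that holds one entry, the list of rows, each a list of 7 numbers: the shift along the tool's x, y, z in m, then the turn, a rotation vector about the tool's x, y, z in rad, then the finger opening in m, from 0 to 0.0876. In form: [[[dx, dy, dz, ax, ay, az, grip], ...]]. A call has 1 to 5 rows; each row shifts and turns the commanded pose from where the row before left it, along the tool's axes as they then stand; what a row does not reach is not made up. A row lasts 1/12 s, in which the tool goes at most 41.7 mm and 7.16 degrees, less where a joint would pass 70% of its speed; a pose out of reach is approached as far as the arm can. A call is refused whole if a number of a shift passes 0.0417 or a number of a turn 0.125, either way. A call with a gripper value outside its range is refused whole. The fingers move at their own pace and stop on an object; the grip force is fixed at half the most. Time passes only in rows, so rows that do not move let the fingers close. It gives the time, the measured TCP pose, the force, the opening and the grip force at its end, in the units of the state.
- ctrl.get_state(): the state, without advancing time (a new reading comes with each control period).
- ctrl.camera(name): name is "side" or "top"; returns the picture (420x560x3 uint8, red, green, blue); there is no depth.
- ctrl.get_calibration(name): a dict with "intrinsics" (3x3 intrinsics, pixels), "xyz" and "rotation" of the camera in the world. Camera axes: x right, y down, z forward; pixel columns grow to the right and rows downward; lengths in m; the calibration is good to about 2 mm. A picture is of the moment at which its call begins. get_calibration takes no time and is no camera call.
- ctrl.job_done(): hands the job in; it is judged then, once.
The state is a dict: "clock": time; "joints": joint angles; "joint_velocities": joint speeds; "effort": joint torques, N m; "eef_pos": TCP position; "eef_rot": TCP orientation; "ft_force": force on the tool from outside, world axes, zero at the start; "moment": the same for the moment, N m; "width": finger opening in m; "gripper_force": force on a finger pad.
Only numpy, scipy, OpenCV 4.12 (cv2) and the standard library are available. Lean on these libraries where they do the work, as an engineer would, in place of code of your own. Each camera call takes 0.05 s, during which the arm holds its last target. There are 200 camera calls.

TASK

Pick up the big wooden spring clip, squeeze its handles so that the jaws spread wide, and bring it down over the middle of the top edge of the taller recipe card, so that the edge is well inside the open mouth with one jaw on either side and neither touches the card: I will then slip the shopping list in. Finish while holding it there, upright, lined up with the card and squeezed wide open; do not let go or put it down. Do not press on the card, and leave the shorter card and everything else on the counter where it is.

Things in the scene. Friction and masses are not known exactly. Their poses are not given: they have to be found in the camera images.
- clip_pivot (a point): The big spring clip (clothes-peg type, light wood, steel pivot barrel), 83 mm high, 50 mm wide, loose, about 65 g; it starts closed, standing on its jaw tips, handles up (a like clip 45 mm high is not meant). Point: middle of the barrel (11 mm thick, 50 mm long), 42 mm above the closed jaw tips. Axes: z up to the handles, y along the barrel and the jaws' width, x the way the jaws open.
- clip_grip (a point): Point midway between the big clip's two handle bars when closed, 36 mm above the pivot; axes as at the pivot. The handles spread upwards like a V and end in round bars 10 mm thick, 42 mm long (along y), centred 20 mm to either side (x) of this point: 50 mm over their outsides. Pinch the bars together along x to open the jaws; the spring resists with 4 N a bar when closed, 9 N fully open.
- clip_jaw (a joint): Opening of each jaw of the big clip, rad: 0 shut, 0.40 fully open at its stop; both turn alike. Gap between the tips = 1 mm + 84 mm x sin(value): 0.2 gives 18 mm, 0.36 gives 31 mm. Width over the handle bars: 50 mm at 0, 35 at 0.2, 22 at 0.36, 19 at 0.40. At 0.36 the bars are 41 mm above the pivot, the jaw tips 39 mm below it.
- tall_card_edge (a point): Middle of the top edge of the taller recipe card: a stiff upright card 100 mm long and 3 mm thick whose top edge is 130 mm above the counter, in a wooden foot 120 x 44 x 28 mm high that is fixed to the counter. Axes: y along the edge, x square to the card's faces, z up.
- short_card_edge (a point): Middle of the top edge of the other, shorter recipe card (same foot, same length and thickness, top edge 85 mm above the counter); to be left alone. Axes as for the taller one.
- clip: The big spring clip as a whole; origin between the closed jaw tips, 42 mm below the pivot, axes the same. Jaws: 45 mm wide along y, outsides 20 mm apart when closed, with inward lips 6 mm high at the tips that meet when closed, hollow above the lips.
- tall_card: The taller card with its wooden foot; origin under the middle of the foot, axes as at its edge. Fixed.
- short_card: The shorter card with its wooden foot; origin under the middle of the foot. Fixed.
- small_clip: Bystander: half-size clip like the big one, 45 mm high, standing; origin under it.
- spice_jar: Bystander: amber jar 44 mm across, 85 mm high; origin under it.
- herb_jar: Bystander: green jar 44 mm across, 85 mm high; origin under it.
- mug: Bystander: white mug 80 mm across, 90 mm high; origin under it.
- bowl: Bystander: dark wooden bowl 120 mm across, 55 mm high; origin under it.
- spoon: Bystander: wooden spoon lying flat near the robot.
- pepper_mill: Bystander: dark wooden mill 54 mm across, 165 mm high; origin under it.
Not all that is in view belongs to the job. What is shaped like the clip but blue or red is not meant.

How it is judged:
On the way:
1. the big clip is picked up off the counter (height (world z) of clip above 0.02 m and contact force between the fingers and clip above 0.5 N), for 0.2 s.
At the end, for the whole second after the job is handed in: The fingers hold the clip still, each jaw open over 0.2 rad (tips over 18 mm apart), upright within 0.25 rad, in line with the card within 0.2 rad, within 25 mm of the edge's middle; the edge is 7 to 30 mm below the pivot, within 7 mm of the mouth's mid-plane, and untouched (under 0.5 N) (value of joint clip_jaw above 0.2 rad and contact force between the fingers and clip above 1 N and z of tall_card_edge in the frame of clip_pivot between -0.03 and -0.007 m and x of tall_card_edge in the frame of clip_pivot between -0.007 and 0.007 m and y of tall_card_edge in the frame of clip_pivot between -0.025 and 0.025 m and angle between the y axis of clip_pivot and the y axis of tall_card_edge, either way round below 0.2 rad and angle between clip_pivot's own z axis and vertical below 0.25 rad and contact force between clip and tall_card below 0.5 N and linear speed of clip below 0.03 m/s); the arm keeps its last pose, push and grip.
It fails at once if the taller card or its foot is pressed with more than 10 N (contact force between anything else and tall_card above 10 N).
It fails at once if the shorter card or its foot is pressed with more than 10 N (contact force between anything else and short_card above 10 N).
It fails at once if something else on the counter is moved more than 20 mm (distance of any of small_clip, spice_jar, herb_jar, mug, bowl, spoon, pepper_mill from where it was at the start of the episode above 0.02 m).
It also fails if it takes over 32 s, if anything falls off the work surface, if the arm or the gripper's body presses on something with over 40 N, if the wrist force passes 120 N, or if a joint passes its speed limit or range.

## Working session

There is one attempt and no reset: what is moved stays moved. The work goes in short steps, Python scripts to look and compute and a tool call to move; the robot and the scene stay as the last step left them, time stands still between calls to the robot, and variables do not carry over. Pictures are saved under pics/ and viewed, at most 10 in all, crops included, and the job is handed in when it is done.

Besides the shell and the picture viewer there is one more tool, called after "Call:" as a command line: name --argument value ..., lists and objects as JSON in quotes. move_arm: Moves the arm, as the interface text tells. Its arguments: {"type":"object","properties":{"steps":{"type":"array"}},"required":["steps"]}

```bash
mkdir -p pics
python3 - <<'E'
from bench import ctrl
import cv2
for n in("side","top"):
    c=ctrl.get_calibration(n);print(n,c)
    cv2.imwrite(f"pics/{n}0.png",ctrl.camera(n)[:,:,::-1])
s=ctrl.get_state();print({k:s[k] for k in("clock","eef_pos","eef_rot","width","ft_force","joints")})
E
```

```text
side {'intrinsics': array([[485.52923155,   0.        , 287.60499746],
       [  0.        , 485.52923155, 203.15393912],
       [  0.        ,   0.        ,   1.        ]]), 'xyz': array([-0.35519397,  0.95116314,  0.83997364]), 'rotation': array([ 0.18892436, -0.31669342,  0.79945923, -0.47421282])}
top {'intrinsics': array([[493.85136692,   0.        , 280.10216661],
       [  0.        , 493.85136692, 210.37607802],
       [  0.        ,   0.        ,   1.        ]]), 'xyz': array([ 0.37549705, -0.00481987,  1.69480535]), 'rotation': array([-0.03780024,  0.70660062, -0.7050988 ,  0.0460694 ])}
{'clock': 0.1, 'eef_pos': array([ 0.21202719, -0.64034785,  0.22570642]), 'eef_rot': array([-2.03916454e-04, -1.59174440e-01,  9.87250170e-01,  7.47326934e-04]), 'width': 0.08760837949802106, 'ft_force': array([-0.49459643, -0.03025939, -0.28489765]), 'joints': array([-9.62888458e-01,  3.59313491e-01,  1.11204069e-02, -2.97631471e-04,
       -1.22412706e+00, -2.88097684e-01])}
```

View pics/side0.png

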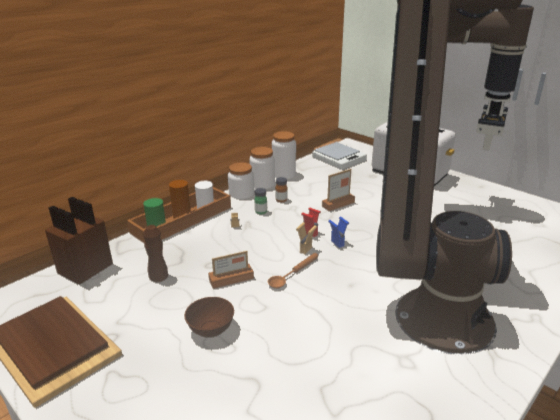

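View pics/top0.png

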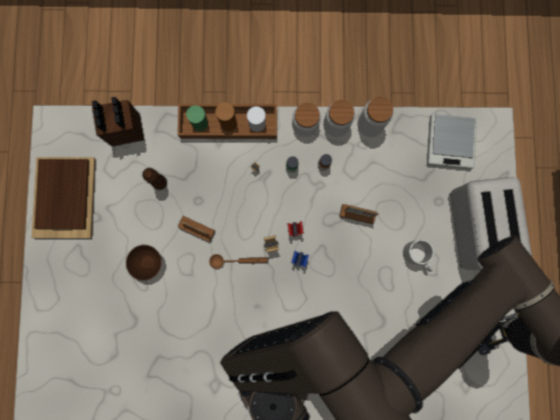

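The side view shows the wooden clip near (305,237), behind it the red clip (312,220), blue at (339,232), the tall card at (340,188) and the short card at (230,265). In the top view the clip is at (271,243), the tall card at (358,214) and the spoon handle at (255,260). Next I'll enlarge these.

Run:
```python
import cv2,numpy as np
s=cv2.imread("pics/side0.png");t=cv2.imread("pics/top0.png")
def crop(im,x,y,w,h,k=8):
    o=cv2.resize(im[y:y+h,x:x+w],None,fx=k,fy=k,interpolation=cv2.INTER_CUBIC)
    for i in range(0,w,10):cv2.putText(o,str(x+i),(i*k,10),0,.4,(0,255,0),1);cv2.line(o,(i*k,12),(i*k,18),(0,255,0))
    for i in range(0,h,10):cv2.putText(o,str(y+i),(0,i*k+4),0,.4,(0,255,0),1)
    return o
a=crop(s,285,205,50,50);b=crop(s,315,160,50,50)
c=crop(t,250,220,50,50);d=crop(t,333,190,50,50)
cv2.imwrite("pics/z1.png",cv2.resize(np.hstack([a,b]),(800,400)))
cv2.imwrite("pics/z2.png",cv2.resize(np.hstack([c,d]),(800,400)))
```

```text
(no output)
```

View pics/z1.png

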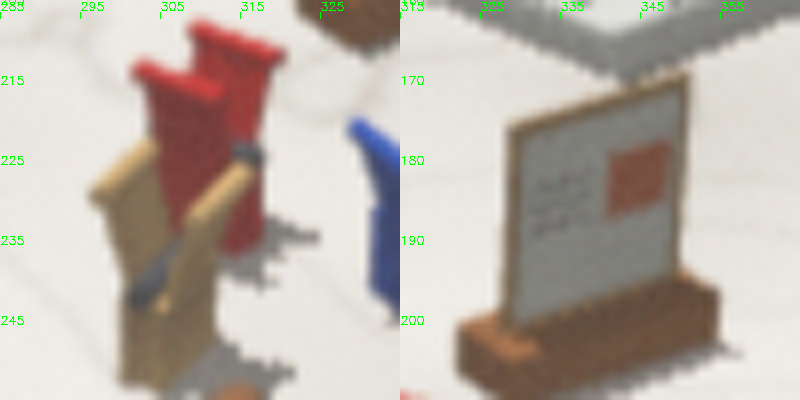

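View pics/z2.png

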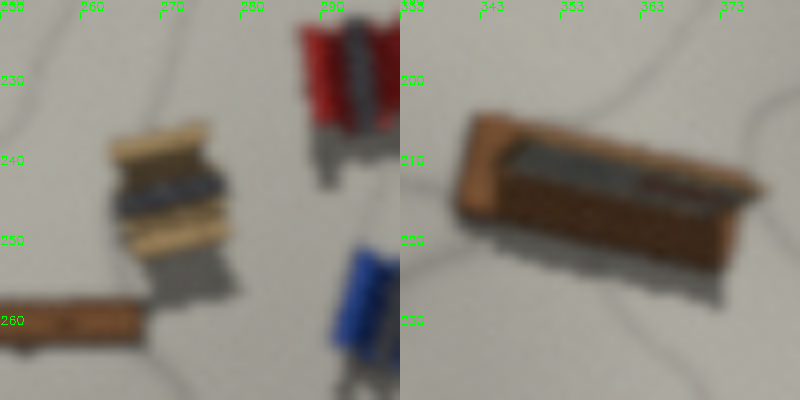

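```bash
cat > h.py <<'E'
import numpy as np
from scipy.spatial.transform import Rotation as R
from bench import ctrl
def rot(q): return R.from_quat(np.r_[q[1:],q[0]])
def ray(n,p):
    c=ctrl.get_calibration(n);d=np.linalg.solve(c["intrinsics"],[p[0],p[1],1])
    return np.array(c["xyz"]),rot(c["rotation"]).apply(d/np.linalg.norm(d))
def tri(ps,pt):
    A=0;b=0
    L=[ray("side",ps),ray("top",pt)]
    for o,d in L:
        M=np.eye(3)-np.outer(d,d);A=A+M;b=b+M@o
    x=np.linalg.solve(A,b)
    return x,[np.linalg.norm((np.eye(3)-np.outer(d,d))@(x-o))*1000 for o,d in L]
def proj(n,X):
    c=ctrl.get_calibration(n);p=c["intrinsics"]@rot(c["rotation"]).inv().apply(np.array(X)-c["xyz"]);return p[:2]/p[2]
E
python3 - <<'E'
from h import *
np.set_printoptions(precision=4,suppress=True)
P={"farL":((297.1,229.1),(264.4,239.4)),"farR":((303.8,223.2),(275.6,236.6)),"nearL":((309.1,231.5),(266.2,251)),"nearR":((316.2,226),(277.9,249.1)),
"cardL":((328.75,175.6),(347,206.3)),"cardR":((351,169.4),(378.6,213.8))}
for k,v in P.items():
    x,e=tri(*v);print(k,x,np.round(e,1))
s=ctrl.get_state();print(rot(s["eef_rot"]).as_matrix())
E
```

```text
farL [0.4739 0.0287 0.0749] [1.6 1.6]
farR [ 0.4821 -0.0088  0.0758] [0.3 0.3]
nearL [0.4346 0.0216 0.08  ] [0.1 0.1]
nearR [ 0.4405 -0.0169  0.0796] [0.4 0.4]
cardL [ 0.5751 -0.2384  0.127 ] [1.4 1.4]
cardR [ 0.5532 -0.339   0.1233] [0.5 0.5]
[[-0.9493 -0.3143 -0.0006]
 [-0.3143  0.9493  0.0014]
 [ 0.0002  0.0015 -1.    ]]
```

Call:
move_arm --steps '[[[-0.0218,0.0268,0.003,0,0,0,0.0876],[-0.0218,0.0268,0.003,0,0,0,0.0876],[-0.0218,0.0268,0.003,0,0,0,0.0876],[-0.0218,0.0268,0.003,0,0,0,0.0876],[-0.0218,0.0268,0.003,0,0,0,0.0876]]]'

```text
clock: 0.52
eef_pos: [0.2735, -0.4776, 0.2109]
eef_rot: [-0.0, -0.159, 0.987, 0.0]
ft_force: [1.3, 0.1, 0.9]
width: 0.0875
gripper_force: 0.0
```

Call:
move_arm --steps '[[[-0.0218,0.0268,0.003,0,0,0,0.0876],[-0.0218,0.0268,0.003,0,0,0,0.0876],[-0.0218,0.0268,0.003,0,0,0,0.0876],[-0.0218,0.0268,0.003,0,0,0,0.0876],[-0.0218,0.0268,0.003,0,0,0,0.0876]]]'

```text
clock: 0.93
eef_pos: [0.3349, -0.3162, 0.1963]
eef_rot: [-0.0, -0.159, 0.987, 0.0]
ft_force: [0.9, 0.1, 0.3]
width: 0.0874
gripper_force: 0.0
```

Call:
move_arm --steps '[[[-0.0218,0.0268,0.003,0,0,0,0.0876],[-0.0218,0.0268,0.003,0,0,0,0.0876],[-0.0218,0.0268,0.003,0,0,0,0.0876],[-0.0218,0.0268,0.003,0,0,0,0.0876],[-0.0218,0.0268,0.003,0,0,0,0.0876]]]'

```text
clock: 1.35
eef_pos: [0.3962, -0.1547, 0.1815]
eef_rot: [0.0, -0.159, 0.987, 0.0]
ft_force: [0.7, -1.0, -0.0]
width: 0.0875
gripper_force: 0.0
```

Call:
move_arm --steps '[[[-0.0218,0.0268,0.003,0,0,0,0.0876],[-0.0218,0.0268,0.003,0,0,0,0.0876],[-0.0218,0.0268,0.003,0,0,0,0.0876],[-0.0218,0.0268,0.003,0,0,0,0.0876],[-0.0218,0.0268,0.003,0,0,0,0.0876]]]'

```text
clock: 1.77
eef_pos: [0.4576, 0.0069, 0.1664]
eef_rot: [0.0, -0.159, 0.987, 0.0]
ft_force: [2.0, -0.7, 0.2]
width: 0.0874
gripper_force: 0.0
```

Call:
move_arm --steps '[[[0,0,0,0,0,-0.0957,0.0876],[0,0,0,0,0,-0.0957,0.0876],[0,0,0,0,0,-0.0957,0.0876],[0,0,0,0,0,-0.0957,0.0876],[0,0,0,0,0,-0.0957,0.0876]]]'

```text
clock: 2.18
eef_pos: [0.4573, 0.0053, 0.1663]
eef_rot: [-0.0, -0.391, 0.92, 0.0]
ft_force: [0.4, 0.0, -0.6]
width: 0.0877
gripper_force: 0.0
```

Call:
move_arm --steps '[[[0,0,0,0,0,-0.0957,0.0876],[0,0,0,0,0,-0.0957,0.0876],[0,0,0,0,0,-0.0957,0.0876],[0,0,0,0,0,-0.0957,0.0876],[0,0,0,0,0,-0.0957,0.0876]]]'

```text
clock: 2.6
eef_pos: [0.4573, 0.0051, 0.1663]
eef_rot: [-0.0, -0.598, 0.802, 0.0]
ft_force: [0.3, 0.9, -1.0]
width: 0.0873
gripper_force: 0.0
```

Call:
move_arm --steps '[[[0,0,0,0,0,-0.0957,0.0876],[0,0,0,0,0,-0.0957,0.0876],[0,0,0,0,0,-0.0957,0.0876],[0,0,0,0,0,-0.0957,0.0876],[0,0,0,0,0,-0.0957,0.0876]]]'

```text
clock: 3.02
eef_pos: [0.4573, 0.0051, 0.1663]
eef_rot: [0.0, 0.771, -0.637, -0.0]
ft_force: [0.0, -0.5, -1.3]
width: 0.0875
gripper_force: 0.0
```

Run:
```python
from h import *
import cv2
np.set_printoptions(precision=4,suppress=True)
s=ctrl.get_state();M=rot(s["eef_rot"]).as_matrix();print(s["clock"],s["eef_pos"],s["joints"],"\n",M)
print("tool shift to (.4578,.0062,.060):",M.T@(np.array([.4578,.0062,.060])-s["eef_pos"]))
a=ctrl.camera("side")[140:290,220:400];cv2.imwrite("pics/s1.png",cv2.resize(a[:,:,::-1],None,fx=4,fy=4,interpolation=2))
```

```text
3.0167 [0.4573 0.0051 0.1663] [ 0.4437  0.0473 -0.536  -0.0001 -0.988  -0.2545] 
 [[ 0.188  -0.9822 -0.0005]
 [-0.9822 -0.188  -0.0001]
 [ 0.      0.0005 -1.    ]]
tool shift to (.4578,.0062,.060): [-0.001  -0.0008  0.1063]
```

View pics/s1.png

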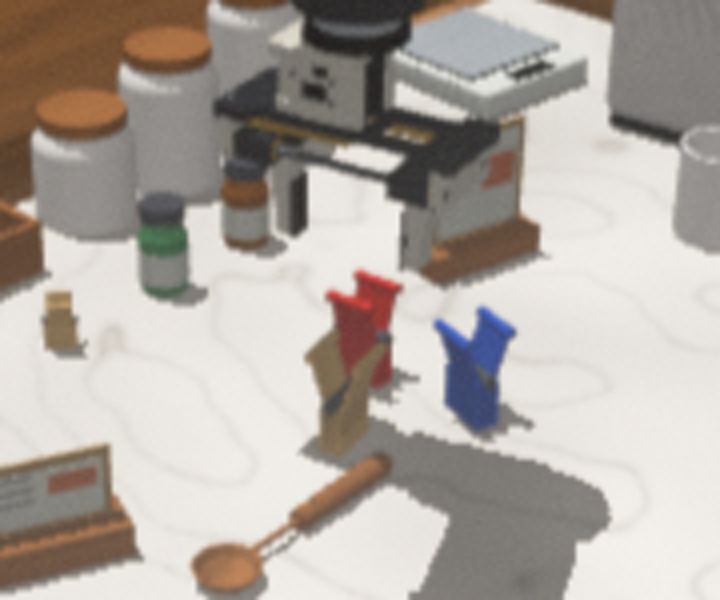

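The gripper stands above the clip in the side view (its fingers near (290,200) and (415,240) of the crop straddle the clip's bars at (345,345)). I'll go down, pinch lightly and lift.

Call:
move_arm --steps '[[[-0.001,-0.001,0.015,0,0,0,0.0876],[0,0,0.025,0,0,0,0.0876],[0,0,0.025,0,0,0,0.0876],[0,0,0.025,0,0,0,0.0876],[0,0,0.016,0,0,0,0.0876]]]'

```text
clock: 3.48
eef_pos: [0.4571, 0.0059, 0.0585]
eef_rot: [0.001, 0.768, -0.64, -0.001]
ft_force: [-0.2, -0.6, -0.1]
width: 0.0877
gripper_force: 0.0
```

Call:
move_arm --steps '[[[0,0,0,0,0,0,0.06],[0,0,0,0,0,0,0.052],[0,0,0,0,0,0,0.046],[0,0,0,0,0,0,0.04],[0,0,0,0,0,0,0.04]]]'

```text
clock: 3.9
eef_pos: [0.4592, 0.0066, 0.0617]
eef_rot: [-0.001, 0.769, -0.639, 0.001]
ft_force: [0.3, 0.1, 0.4]
width: 0.0596
gripper_force: 0.0
```

Run:
```python
from h import *
import cv2
s=ctrl.get_state();print(s["clock"],s["eef_pos"],s["width"],s["gripper_force"],s["ft_force"])
a=ctrl.camera("side")[180:280,250:370];cv2.imwrite("pics/s2.png",cv2.resize(a[:,:,::-1],None,fx=6,fy=6,interpolation=2))
```

```text
3.9 [0.45917686 0.00664451 0.06172545] 0.05956614692940227 0.0 [0.29284368 0.056492   0.36688986]
```

View pics/s2.png

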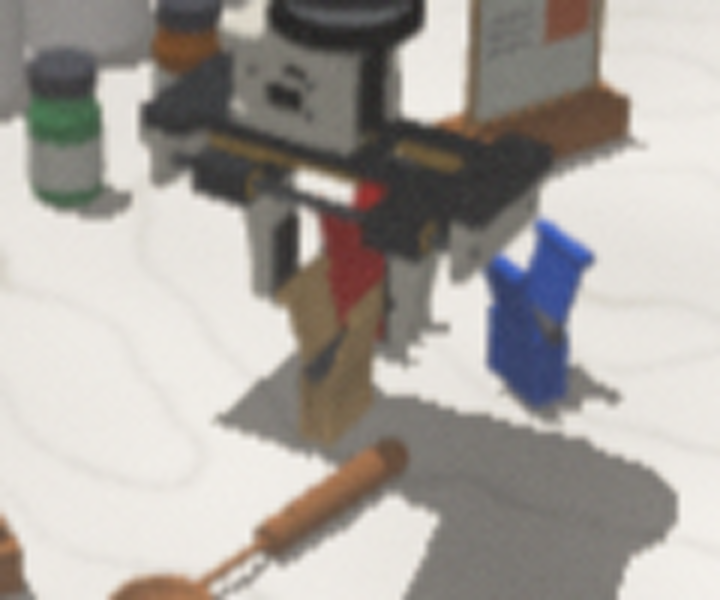

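The fingers at (270,250) and (405,290) straddle the bars, with the opening still at 60 mm, so I'll keep closing.

Call:
move_arm --steps '[[[0,0,0,0,0,0,0.038],[0,0,0,0,0,0,0.038],[0,0,0,0,0,0,0.038],[0,0,0,0,0,0,0.038],[0,0,0,0,0,0,0.038]]]'

```text
clock: 4.37
eef_pos: [0.4602, 0.0069, 0.0621]
eef_rot: [-0.002, 0.77, -0.639, 0.001]
ft_force: [0.1, -0.2, 8.8]
width: 0.0389
gripper_force: 7.2
```

Call:
move_arm --steps '[[[0,0,0,0,0,0,0.038],[0,0,0,0,0,0,0.038],[0,0,0,0,0,0,0.038]]]'

```text
clock: 4.62
eef_pos: [0.4602, 0.0069, 0.0621]
eef_rot: [-0.002, 0.77, -0.639, 0.001]
ft_force: [-0.3, 0.7, 9.9]
width: 0.038
gripper_force: 7.2
```

Call:
move_arm --steps '[[[0,0,-0.01,0,0,0,0.036],[0,0,-0.02,0,0,0,0.034],[0,0,-0.02,0,0,0,0.032],[0,0,-0.02,0,0,0,0.03],[0,0,-0.02,0,0,0,0.03]]]'

```text
clock: 5.03
eef_pos: [0.4581, 0.0062, 0.1517]
eef_rot: [-0.0, 0.769, -0.639, -0.0]
ft_force: [0.4, 0.1, -0.9]
width: 0.0302
gripper_force: 6.1
```

Run:
```python
from h import *
import cv2
s=ctrl.get_state();print(s["clock"],s["eef_pos"],s["width"],s["gripper_force"],s["ft_force"])
a=ctrl.camera("side")[150:270,240:380];cv2.imwrite("pics/s3.png",cv2.resize(a[:,:,::-1],None,fx=5,fy=5,interpolation=2))
```

```text
5.0333 [0.45807918 0.00621228 0.15168406] 0.030189324691160483 6.115102842450142 [ 0.40871911  0.09352793 -0.88431839]
```

View pics/s3.png

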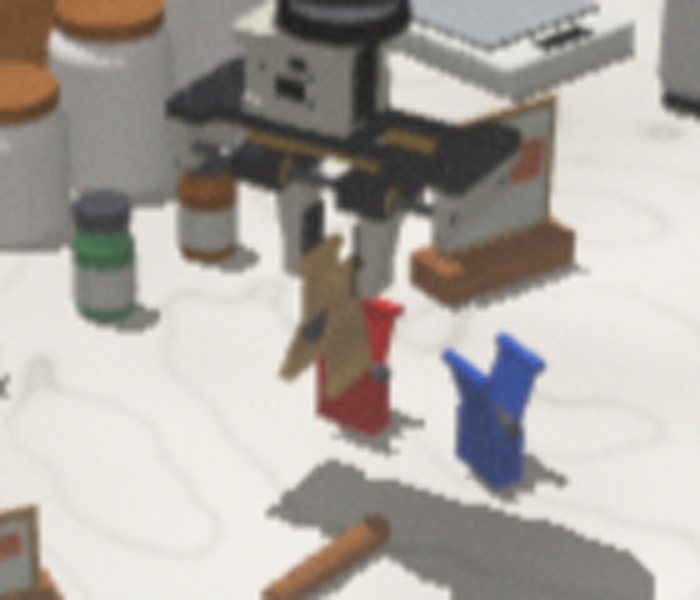

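The clip hangs upright in the fingers with its jaws spreading (tips near (290,375) and (335,395) of the crop). I'll lift it clear, carry it above the tall card and open it further.

Call:
move_arm --steps '[[[0,0,-0.025,0,0,0,0.028],[0,0,-0.025,0,0,0,0.026],[0,0,-0.023,0,0,0,0.025],[0.015,-0.0025,0,0,0,0,0.024],[0.0258,-0.0042,0,0,0,0,0.024]]]'

```text
clock: 5.5
eef_pos: [0.4732, -0.0316, 0.2256]
eef_rot: [-0.002, 0.77, -0.638, 0.001]
ft_force: [0.1, 0.3, -1.3]
width: 0.0244
gripper_force: 6.8
```

Call:
move_arm --steps '[[[0.0258,-0.0042,0,0,0,0,0.023],[0.0258,-0.0042,0,0,0,0,0.023],[0.0258,-0.0042,0,0,0,0,0.023],[0.0258,-0.0042,0,0,0,0,0.023],[0.0258,-0.0042,0,0,0,0,0.023]]]'

```text
clock: 5.92
eef_pos: [0.5169, -0.1568, 0.2236]
eef_rot: [-0.0, 0.769, -0.639, 0.0]
ft_force: [0.3, 0.4, -0.5]
width: 0.0232
gripper_force: 7.2
```

Call:
move_arm --steps '[[[0.0258,-0.0042,0,0,0,0,0.023],[0.0258,-0.0042,0,0,0,0,0.023],[0.0258,-0.0042,0,0,0,0,0.023],[0.0258,-0.0042,0,0,0,0,0.023],[0.0258,-0.0042,0,0,0,0,0.023]]]'

```text
clock: 6.33
eef_pos: [0.5612, -0.2797, 0.2233]
eef_rot: [-0.0, 0.769, -0.639, -0.0]
ft_force: [1.7, 0.3, 0.2]
width: 0.0232
gripper_force: 7.2
```

Call:
move_arm --steps '[[[0.01,-0.0017,0,0,0,0.0796,0.023],[0,0,0,0,0,0.0796,0.023],[0,0,0,0,0,0.0796,0.023],[0,0,0,0,0,0.0796,0.023],[0,0,0,0,0,0.0796,0.023]]]'

```text
clock: 6.75
eef_pos: [0.5643, -0.2881, 0.2232]
eef_rot: [-0.0, -0.626, 0.78, 0.0]
ft_force: [0.8, -0.2, -0.7]
width: 0.023
gripper_force: 7.2
```

Call:
move_arm --steps '[[[0,0,0,0,0,0,0.023],[0,0,0,0,0,0,0.023]]]'

```text
clock: 6.92
eef_pos: [0.5644, -0.288, 0.2234]
eef_rot: [-0.0, -0.629, 0.778, 0.0]
ft_force: [-0.1, -0.1, -0.8]
width: 0.023
gripper_force: 7.2
```

Run:
```python
from h import *
import cv2
np.set_printoptions(precision=4,suppress=True)
s=ctrl.get_state();M=rot(s["eef_rot"]).as_matrix();print(s["clock"],s["eef_pos"],s["width"],s["gripper_force"],s["ft_force"],"\n",M)
a=ctrl.camera("side")
cv2.imwrite("pics/s4full.png",a[:,:,::-1])
t=ctrl.camera("top");cv2.imwrite("pics/t4full.png",t[:,:,::-1])
def c(im,x,y,k=8,n=50):
    o=cv2.resize(im[y:y+n,x:x+n,::-1],None,fx=k,fy=k,interpolation=2)
    for i in range(0,n,10):
        cv2.putText(o,str(x+i),(i*k,10),0,.4,(0,255,0),1);cv2.putText(o,str(y+i),(0,i*k+4),0,.4,(0,255,0),1)
    return o
cv2.imwrite("pics/s4.png",np.hstack([c(a,310,145,6,66),c(t,328,180,6,66)]))
```

```text
6.9167 [ 0.5644 -0.288   0.2234] 0.02302065524341718 7.183376526518259 [-0.1499 -0.0895 -0.7873] 
 [[-0.2096 -0.9778 -0.0002]
 [-0.9778  0.2096  0.0002]
 [-0.0001  0.0002 -1.    ]]
```

View pics/s4.png

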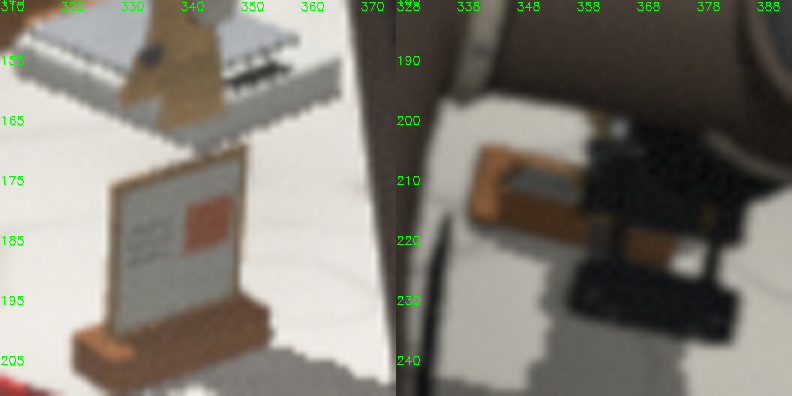

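Run:
```python
from h import *
np.set_printoptions(precision=1,suppress=True)
s=ctrl.get_state();M=rot(s["eef_rot"]).as_matrix();T=s["eef_pos"]
ux=-M[:,1];uy=-M[:,0]   # clip x, y in world
o=84e-3*np.sin(.35)/2+.0005
def P(a): return proj("side",a)
for h in(.014,.018,.022):
    pv=T+[0,0,h-.041]; tip=pv-[0,0,.039]
    print(h,pv[2],"barrel+y",P(pv+.025*uy),"tip far(+x) outer +y",P(tip+ux*(o+.009)+.0225*uy),"tip near -x inner +y",P(tip-ux*o+.0225*uy),"outer+y",P(tip-ux*(o+.009)+.0225*uy),"outer -y",P(tip-ux*(o+.009)-.0225*uy))
E=np.array([.5642,-.2887,.130]);print("card L,R,mid",P(E+.05*uy),P(E-.05*uy),P(E), "top", proj("top",E+.05*uy),proj("top",E-.05*uy))
```

```text
0.014 0.1965394729056995 barrel+y [335.1 155.1] tip far(+x) outer +y [330.7 163.1] tip near -x inner +y [337.9 166.9] outer+y [339.6 167.8] outer -y [349.7 164.7]
0.018 0.2005394729056995 barrel+y [335.1 154. ] tip far(+x) outer +y [330.8 162.1] tip near -x inner +y [338.  165.9] outer+y [339.7 166.8] outer -y [349.8 163.7]
0.022 0.20453947290569952 barrel+y [335.2 152.9] tip far(+x) outer +y [330.8 161. ] tip near -x inner +y [338.  164.8] outer+y [339.8 165.7] outer -y [349.9 162.6]
card L,R,mid [328.7 174.7] [350.9 167.8] [340.  171.2] top [347.9 206.7] [378.5 213.3]
```

The side crop (left) shows the clip above the card: the barrel end is at (335,154.5) and the jaw tips at (330,162) and (336–347,166), matching the predicted pose. The card's top edge runs from (328.3,175.5) to (351,169.7). I'll lower the clip about 54 mm gently.

Call:
move_arm --steps '[[[0,0,0.01,0,0,0,0.022],[0,0,0.01,0,0,0,0.022],[0,0,0.01,0,0,0,0.022],[0,0,0.005,0,0,0,0.022],[0,0,0.005,0,0,0,0.022]]]'

```text
clock: 7.43
eef_pos: [0.564, -0.2879, 0.182]
eef_rot: [-0.001, -0.628, 0.778, 0.001]
ft_force: [0.1, -0.3, -1.1]
width: 0.0222
gripper_force: 8.2
```

Call:
move_arm --steps '[[[0,0,0.005,0,0,0,0.022],[0,0,0.005,0,0,0,0.022],[0,0,0.004,0,0,0,0.022],[0,0,0,0,0,0,0.022],[0,0,0,0,0,0,0.022]]]'

```text
clock: 7.85
eef_pos: [0.5646, -0.288, 0.1695]
eef_rot: [-0.0, -0.628, 0.778, 0.0]
ft_force: [-0.1, 0.4, -1.4]
width: 0.0223
gripper_force: 8.2
```

Run:
```python
from h import *
import cv2
np.set_printoptions(precision=4,suppress=True)
s=ctrl.get_state();print(s["clock"],s["eef_pos"],s["width"],s["gripper_force"],s["ft_force"])
a=np.mean([ctrl.camera("side") for _ in range(4)],0).astype(np.uint8)
x,y,k,n=310,135,10,60
o=cv2.resize(a[y:y+n,x:x+n,::-1],None,fx=k,fy=k,interpolation=2)
for i in range(0,n,10):
    cv2.putText(o,str(x+i),(i*k,10),0,.4,(0,255,0),1);cv2.putText(o,str(y+i),(0,i*k+4),0,.4,(0,255,0),1)
cv2.imwrite("pics/s5.png",o)
```

```text
7.85 [ 0.5646 -0.288   0.1695] 0.02228016226526776 8.198283434612677 [-0.1037  0.436  -1.3546]
```

View pics/s5.png

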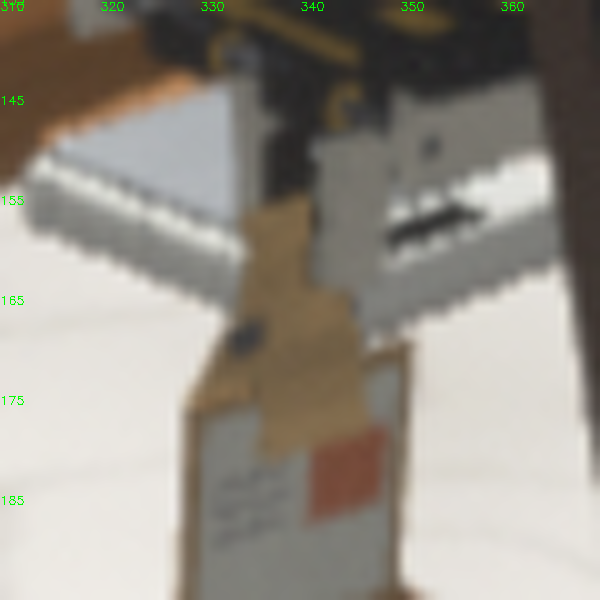

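The near jaw sits in front of the card with its tips at (336.5,180.5)–(347.3,177), and the far jaw is behind the edge. There's no contact force. I'll use the last picture to check tilt and centring with a projected wireframe.

```bash
cat > w.py <<'E'
from h import *
import cv2
from scipy.spatial.transform import Rotation as R
s=ctrl.get_state();M=rot(s["eef_rot"]).as_matrix()
B=np.c_[-M[:,1],-M[:,0],[0,0,1]]
def pts(T,q,h,tilt):
    bz=20*np.sin(q)+36*np.cos(q)
    Ry=R.from_euler("y",tilt).as_matrix();L=[]
    for sg in(1,-1):
        for (a,b,hl) in((20,36,21),(.5,-42,22.5),(10,-42,22.5),(10,0,22.5)):
            x=a*np.cos(q)-b*np.sin(q);z=b*np.cos(q)+a*np.sin(q)
            for yy in(hl,-hl): L.append([sg*x,yy,z-bz])
    L+= [[0,25,-bz],[0,-25,-bz]]
    return [proj("side",T+[0,0,h]+B@(Ry@np.array(p)/1e3)) for p in L]
def draw(f,T,q,h,tilt,x,y,n=40,k=10):
    im=cv2.imread(f)[y:y+n,x:x+n];o=cv2.resize(im,None,fx=k,fy=k,interpolation=2)
    p=pts(T,q,h,tilt);f=lambda v:tuple(np.int32((v+.5-[x,y])*k))
    for i in range(0,len(p),2):
        c=(0,0,255) if i<8 else (255,0,0)
        cv2.line(o,f(p[i]),f(p[i+1]),c if i<16 else (0,255,0),1)
    for b in(0,8):
        for i,j in((2,4),(4,6)): cv2.line(o,f(p[b+i]),f(p[b+j]),(0,0,255) if b==0 else (255,0,0),1)
    return o
E
python3 - <<'E'
from w import *
a=np.mean([ctrl.camera("side") for _ in range(4)],0).astype(np.uint8);cv2.imwrite("pics/s6full.png",a[:,:,::-1])
T4=np.array([.5644,-.288,.2234]);T=s["eef_pos"]
cv2.imwrite("pics/fit.png",np.hstack([draw("pics/s4full.png",T4,.347,.017,0,320,135),draw("pics/s6full.png",T,.357,.017,0,320,150)]))
print(ctrl.get_state()["clock"])
E
```

```text
8.25
```

View pics/fit.png

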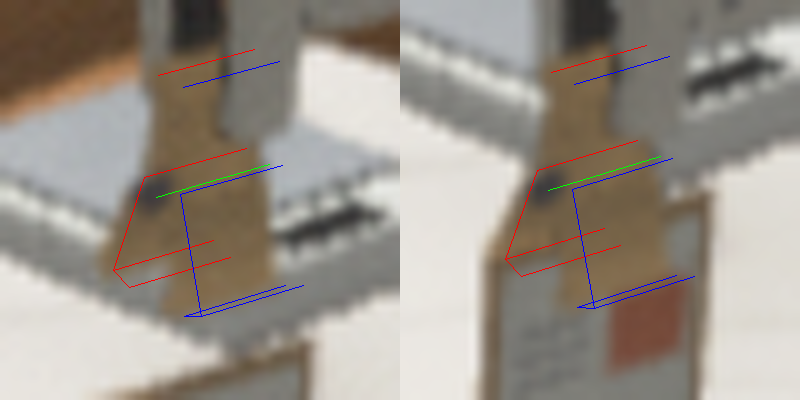

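The wireframe (red far jaw, blue near jaw, green barrel) lies about 1–2 px right of the actual clip, which is otherwise upright and well spread. I'll fit the small offset numerically against the card edge in the same picture.

Run:
```python
from w import *
from scipy.optimize import least_squares
np.set_printoptions(precision=3,suppress=True)
def run(T,q,ob,name):
    idx=[16,2+8,5+8,4]; # barrel+y, near inner +y, near outer -y, far outer +y
    def f(v):
        p=np.array(pts(T+B@np.r_[v[:2],0],q,.017+v[2],v[3]))[idx]
        return np.r_[(p-ob).ravel(),np.array(v)/[.01,.01,.006,.2]*.5]
    r=least_squares(f,[0,0,0,0]);print(name,"dx,dy,dz,tilt",r.x,"res",r.fun[:8]);
    return r.x
o=lambda x,y,X,Y:[X+x/10-.5,Y+y/10-.5]
L=np.array([o(153,192,320,135),o(162,311,320,135),o(277,281,320,135),o(100,262,320,135)])
Rr=np.array([o(545,187,280,150),o(556,304,280,150),o(670,272,280,150),o(493,256,280,150)])
Rr=Rr[:,:]
T4=np.array([.5644,-.288,.2234]);T=s["eef_pos"]
run(T4,.347,L,"hover");v=run(T,.357,Rr,"now")
# card edge from side corners (avg of readings, -.5 px centre) and top corners
from scipy.optimize import least_squares
obs={"side":[(328.6,175.4),(350.8,169.2)],"top":[(347,206),(378.3,213.4)]}
def g(p):
    c=p[:3];u=np.array([-np.sin(p[3]),np.cos(p[3]),0])*.05
    return np.r_[np.concatenate([proj(n,c+sg*u)-obs[n][i] for n in obs for i,sg in((0,1),(1,-1))]),(p[2]-.13)/.002*.5]
r=least_squares(g,[.56,-.29,.13,-.2]);print("card",r.x,"res",r.fun)
pv=T+B@np.r_[v[:2],0]+[0,0,.017+v[2]-.0407]
print("edge in pivot frame (fit, upright):",B.T@(r.x[:3]-pv), "nominal clip:",B.T@(r.x[:3]-(T+[0,0,.017-.0407])))
```

```text
hover dx,dy,dz,tilt [ 0.002 -0.    -0.001 -0.099] res [-0.777  0.127  0.377  0.095  0.738  0.321 -0.322 -0.563]
now dx,dy,dz,tilt [ 0.003  0.001 -0.001 -0.067] res [-0.832  0.166  0.416  0.095  0.704  0.327 -0.262 -0.606]
card [ 0.565 -0.288  0.128 -0.231] res [-0.369 -0.085 -0.036 -0.63   0.439  0.347 -0.401  0.141 -0.625]
edge in pivot frame (fit, upright): [-0.003 -0.    -0.018] nominal clip: [-0.     0.001 -0.019]
```

The fit puts the edge 18–19 mm below the pivot and 0 to −6 mm off the mid-plane (uncertain tilt). I'll shift 2.5 mm toward the middle of that range and settle.

Call:
move_arm --steps '[[[0,0.0015,0,0,0,0,0.022],[0,0.001,0,0,0,0,0.022],[0,0,0,0,0,0,0.022],[0,0,0,0,0,0,0.022],[0,0,0,0,0,0,0.022]]]'

```text
clock: 8.67
eef_pos: [0.5621, -0.2875, 0.1696]
eef_rot: [0.0, -0.628, 0.778, -0.0]
ft_force: [0.4, -0.1, -0.4]
width: 0.022
gripper_force: 8.2
```

Run:
```python
from bench import ctrl
s=ctrl.get_state();print(s["clock"],s["eef_pos"],s["width"],s["gripper_force"],s["ft_force"],abs(s["joint_velocities"]).max())
if abs(s["ft_force"]).max()<4 and s["gripper_force"]>4: print(ctrl.job_done())
```

```text
8.6667 [ 0.56211793 -0.28748137  0.16959891] 0.02199763195263315 8.194684758782387 [ 0.41665566 -0.12011289 -0.36911189] 0.003028359620705917
the job is handed in; nothing more can be done
None
```

I handed the job in at 8.7 s with the big clip held wide open and upright over the middle of the tall card's edge; by my estimate the edge is 18–19 mm below the pivot and within about 4 mm of the mouth's mid-plane. The wrist showed no sign of contact with the card, but no verdict came back.

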